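# Trolley a hanging carved stone out of its parking catch and still it over the bearers

### The arm

A 6-joint arm with a two-finger parallel gripper is mounted at the origin on the work surface. World frame = base frame: x ahead of the robot, y to its left, z up, the work surface at z = 0. Lengths are in m, angles in rad, forces in N, time in s.
With the tool pointing down it reaches from about 0.225 to 0.875 m from the base axis. Payload 3.4 kg.
Tool frame: the origin (TCP) lies at the very end of the fingers, on their centre line; the grasp point (between the pads) lies 19 mm behind it (manip.tcp_to_grasp is the distance from the TCP to the grasp point, in m); z points along the fingers, y is the line along which they close (so a half turn about z gives the same grasp; the last joint's range is limited). The gripper opens to 85 mm and grips with 20 to 120 N. Pads are 22 mm wide; open, the fingers measure 114 mm over their backs; the gripper's body (76 mm by 85 mm) begins 54 mm behind the grasp point. The pads swing forward as they close: fully open they stand 13 mm farther back than shut.
Start: joints at [-1.39, 0.276, 1.505, -0, 1.361, -0.121], TCP at [0.171, -0.549, 0.231] pointing down, gripper open.
Joint ranges: [-2.89, 2.89], [-0.75, 2.08], [0.22, 2.7], [-1.18, 4.32], [0.11, 2.71], [-2.7, 2.7]. Speed limits (rad/s): [2.57, 2.57, 3.14, 3.14, 3.14, 3.14].

### API

Orientations are given as a unit quaternion [w, x, y, z].
In Python, from rig import status, get_image, job, manip gives the robot as it stands.
- The arm moves only by the tool apply_moves, never from a script. Its arguments are lists of equal length, an entry for each row: "xyz": the shift along the tool's x, y, z each as a share of 0.3 m, from -1 to 1, a list of three; "rot": the turn, a rotation vector about the tool's x, y, z each as a share of 60 degrees, from -1 to 1, a list of three; "hand": the opening, from -1 (shut) to 1 (fully open). A call has 1 to 8 rows; each row shifts and turns the commanded pose from where the row before left it, along the tool's axes as they then stand; what a row does not reach is not made up. A row lasts 1/8 s, in which the tool goes at most 62.5 mm and 10.7 degrees, less where a joint would pass 70% of its speed; a pose out of reach is approached as far as the arm can. A call with a number of a shift or a turn outside -1 to 1 is refused whole. A call with a gripper value outside its range is refused whole. The fingers move at their own pace and stop on an object; "force" is the grip in N (left out, the last holds). Time passes only in rows, so rows that do not move let the fingers close. It gives the time, the measured TCP pose, the force, the opening and the grip force at its end, in the units of the state.
- status.get_state(): the state, without advancing time (a new reading comes with each control period).
- get_image(name): name is "scene" or "top"; returns a dict with "pixels" (420x560x3 uint8, red, green, blue), "fovy" (degrees; the focal length in pixels is half the picture's height over the tangent of half this angle, whatever the lens; pixels are square), "cx", "cy" (the principal point, pixels), "dist" ([k1, k2, p1, p2, k3] as OpenCV has them; the pictures are not rectified), "origin" and "orientation" of the camera in the world. Camera axes: x right, y down, z forward; pixel columns grow to the right and rows downward; lengths in m; the calibration is good to about 2 mm. A picture is of the moment at which its call begins. There is no depth.
- job.sign_off(): hands the job in; it is judged then, once.
The state is a dict: "clock": time; "qpos": joint angles; "qd": joint speeds; "effort": joint torques, N m; "position": TCP position; "ee_rot": TCP orientation; "contact_force": force on the tool from outside, world axes, zero at the start; "moment": the same for the moment, N m; "width": finger opening in m; "gripper_force": force on a finger pad.
Only numpy, scipy, OpenCV 4.12 (cv2) and the standard library are available. Lean on these libraries where they do the work, as an engineer would, in place of code of your own. Each camera call takes 0.05 s, during which the arm holds its last target. There are 200 camera calls.

### The job

The carved stone hangs from the trolley of the small bench gantry, parked in a spring catch. Pull the trolley along the beam by its wooden handle so that the stone snaps out of the catch, stop its swing so that it hangs still, centred over the pair of wooden bearers, for a good five seconds, and finish with the handle let go and the stone still hanging quietly there. Never touch the stone or its hanger rod, do not let the stone swing wildly, and leave the things lying about the bench alone.

Things in the scene. Friction and masses are not known exactly. Their poses are not given: they have to be found in the camera images.
- handle_mid (a point): centre of the trolley's wooden pull handle: a level bar 130 mm long, 24 wide, 26 high, 250 mm above the bench. x axis along the bar, away from the robot; y axis = direction in which the trolley slides. On its far side an 18 mm steel tube continues it and rises to the trolley 145 mm beyond this point; space above and beside the bar is free. Grip it across, from above.
- trolley (a joint): travel of the trolley along the gantry beam in m: -0.03 to 0 when parked, growing along the y axis of rail_park (roughly to the robot's left); rubber stops at -0.04 and 0.47. About 3 N of friction and 2 N per m/s of drag, so it stays where it is left; trolley and handle about 1.0 kg
- stone: grey carved stone corbel, 60 mm thick, 150 mm wide at top, 70 at bottom, 86 high, clamped under the steel hanger rod; origin in its middle, 410 mm below the trolley's pivot, 150 mm above the bench; y axis along the beam, x axis = swing axis. Rod and stone (0.91 kg in all) are one rigid pendulum on the pivot, like a simple one of 0.40 m: period 1.27 s, dying down only over a minute or more
- rail_park (a point): fixed point: 310 mm straight below the hanger's pivot when the trolley is at travel 0, so 250 mm above the bench (handle height), under the middle line of the grey gantry beam; y axis = direction of growing travel, z up. The handle's centre is always 220 mm nearer the robot (-x of this frame) than the pivot
- bearers_mid (a point): target: middle of the pair of sawn wooden bearers, at the height of their tops (45 mm above the bench); the bearers are 220 mm long across the beam, 36 mm wide, 94 mm apart between centres, fixed below the beam with this point in the swing plane of the stone, 240 to 380 mm along the beam from the parking place
- catch (a joint): travel in m by which the black spring roller of the parking catch is pressed back (0 to 0.014). The roller stands 21 mm ahead of the plumb line at travel 0 and holds back a pin on the hanger, 340 mm below the pivot: the stone lags by about 0.15 to 0.25 rad until the pin jumps over the roller, however slowly one pulls, and then swings freely
- mallet: bystander: hammer lying on the bench, about 300 mm long
- tin: bystander: closed metal can standing on the bench in front of the gantry, 72 mm across and 100 mm high, origin under its centre
- offcut: bystander: wooden offcut lying on the bench, 160 x 60 x 45 mm
- hanger: steel hanger rod, 12 mm thick, from the trolley's pivot down to the dark clamp that holds the stone, swinging with it; origin on the rod's line, 310 mm below the pivot

How it is judged:
On the way, in this order (a step that is already met when the one before it is completed fails the run):
1. the stone is pulled out of its parking catch (value of joint trolley above 0.1 m), for 0.1 s.
2. the stone hangs still over the middle of the bearers (within 15 mm, slower than 60 mm/s) for 4 s (horizontal distance between stone and bearers_mid below 0.015 m and linear speed of stone below 0.06 m/s), for 4 s.
At the end, for the whole second after the job is handed in: the handle is released, the trolley stands, and the stone hangs within 18 mm of the middle of the bearers, moving slower than 80 mm/s (horizontal distance between stone and bearers_mid below 0.018 m and linear speed of stone below 0.08 m/s and velocity of joint trolley between -0.02 and 0.02 m/s); the robot touches nothing.
It fails at once if the robot touches the stone or its hanger rod (contact force between any of the arm, the fingers and hanger above 0.5 N).
It fails at once if the stone swings wildly (more than 0.5 rad from plumb) (angle between stone's own z axis and vertical above 0.5 rad).
It fails at once if a bystander is moved by more than 30 mm (distance of any of mallet, tin, offcut from where it was at the start of the episode above 0.03 m).
It also fails if it takes over 46 s, if anything falls off the work surface, if the arm or the gripper's body presses on something with over 40 N, if the wrist force passes 120 N, or if a joint passes its speed limit or range.

## Working session

There is one attempt and no reset: what is moved stays moved. The work goes in short steps, Python scripts to look and compute and a tool call to move; the robot and the scene stay as the last step left them, time stands still between calls to the robot, and variables do not carry over. Pictures are saved under pics/ and viewed, at most 10 in all, crops included, and the job is handed in when it is done.

Besides the shell and the picture viewer there is one more tool, called after "Request:" as name(argument=value, ...) on one line, values as JSON. apply_moves: Moves the arm, as the interface text tells. Its arguments: {"type":"object","properties":{"xyz":{"type":"array","items":{"type":"array","items":{"type":"number","minimum":-1,"maximum":1}}},"rot":{"type":"array","items":{"type":"array","items":{"type":"number","minimum":-1,"maximum":1}}},"hand":{"type":"array","items":{"type":"number"}},"force":{"type":"number"}},"required":["xyz","rot","hand"]}

```bash
mkdir -p pics; ls
python3 - <<'E'
from rig import status,get_image
import cv2,pickle
d={}
for n in("scene","top"):
    i=get_image(n);d[n]=i
    cv2.imwrite(f"pics/{n}0.png",i["pixels"][:,:,::-1])
    print(n,{k:v for k,v in i.items() if k!="pixels"})
pickle.dump(d,open("im0.pkl","wb"))
print(status.get_state())
E
```

```text
pics
scene {'fovy': 44.67871979404552, 'cx': 279.4298633196557, 'cy': 204.26030162006106, 'dist': array([0.05655517, 0.        , 0.        , 0.        , 0.        ]), 'origin': array([ 1.20657013, -0.82046682,  1.43362525]), 'orientation': array([-0.3246319 ,  0.88679761,  0.3110477 , -0.10702087])}
top {'fovy': 51.29721097435908, 'cx': 289.25377819465626, 'cy': 206.8677769424302, 'dist': array([0.00378171, 0.        , 0.        , 0.        , 0.        ]), 'origin': array([0.47031243, 0.02547912, 1.31823669]), 'orientation': array([ 0.03126615, -0.70161085,  0.71141032, -0.02569046])}
{'clock': 0.1, 'qpos': array([-1.39003121e+00,  2.76541025e-01,  1.50600995e+00, -2.05769011e-05,
        1.36070424e+00, -1.21005531e-01]), 'qd': array([-0.00010718, -0.0022987 , -0.0039395 , -0.00031041, -0.0004357 ,
        0.00011719]), 'effort': array([ 1.01488968e-03, -4.17701840e+01, -2.46404511e+01, -1.96565929e-04,
        5.82667039e-03,  2.00330231e-05]), 'position': array([ 0.1707955 , -0.54855224,  0.23051957]), 'ee_rot': array([-8.30608676e-04,  9.88637724e-01,  1.50315532e-01, -3.48907330e-05]), 'contact_force': array([-0.33102248, -0.76007769,  0.32336629]), 'moment': array([ 0.03491314, -0.05501047, -0.00353285]), 'gripper_force': 0.0, 'width': 0.0855095612102873}
```

View pics/scene0.png

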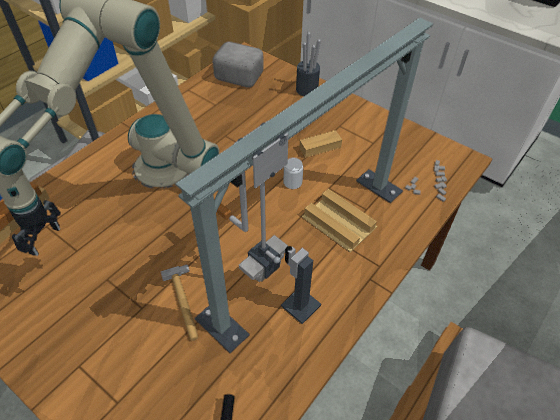

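View pics/top0.png

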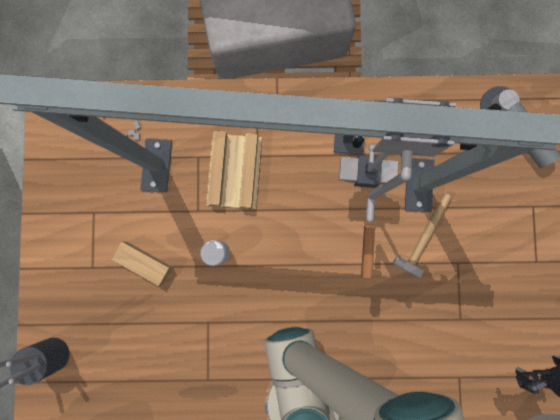

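The scene view shows the trolley at (270,155), the stone at (263,260), the bearers at (340,218) and the tin at (292,173). In the top view the bearers are at (235,170), the wooden handle bar is at about (369,252), the tin is at (214,253), and the mallet is at (425,235).

Run:
```python
import pickle,cv2,numpy as np
d=pickle.load(open("im0.pkl","rb"));p=d["top"]["pixels"][:,:,::-1]
a=cv2.resize(p[120:300,320:470],None,fx=4,fy=4,interpolation=cv2.INTER_CUBIC)[:600]
cv2.imwrite("pics/h.png",cv2.resize(p[140:290,320:470],(600,600),interpolation=cv2.INTER_CUBIC))
cv2.imwrite("pics/b.png",cv2.resize(p[110:230,190:290],(500,600),interpolation=cv2.INTER_CUBIC))
```

```text
(no output)
```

View pics/h.png

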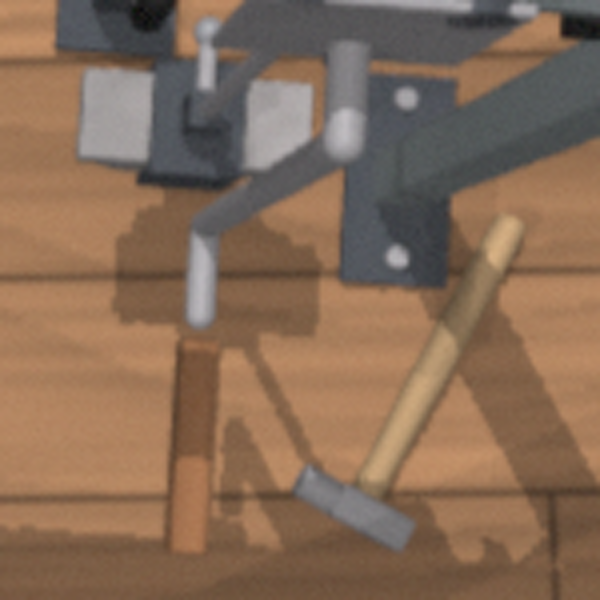

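View pics/b.png

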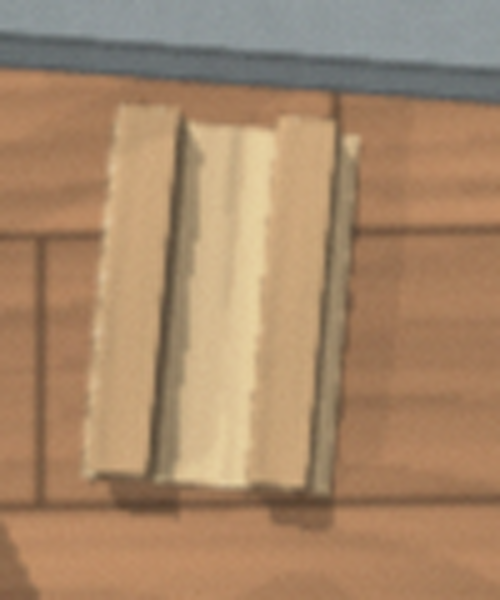

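The handle bar's top-face corners in the h.png crop are (177,342), (218,342), (205,552) and (168,552). The bearer tops in the b.png crop are (120,105)-(180,105)-(152,473)-(95,473) and (280,117)-(335,117)-(305,487)-(248,487).

```bash
cat > geo.py <<'E'
import numpy as np,cv2
from scipy.spatial.transform import Rotation as R
def cam(i):
    f=210/np.tan(np.radians(i["fovy"]/2))
    q=i["orientation"];return np.array([[f,0,i["cx"]],[0,f,i["cy"]],[0,0,1.]]),R.from_quat(q[[1,2,3,0]]).as_matrix()
def toplane(i,uv,z):
    K,M=cam(i);n=cv2.undistortPoints(np.array(uv,float).reshape(-1,1,2),K,i["dist"]).reshape(-1,2)
    d=np.c_[n,np.ones(len(n))]@M.T;o=i["origin"];return o+d*((z-o[2])/d[:,2])[:,None]
def proj(i,X):
    K,M=cam(i);X=(np.atleast_2d(X)-i["origin"])@M
    return cv2.projectPoints(X,np.zeros(3),np.zeros(3),K,i["dist"])[0].reshape(-1,2)
E
python3 - <<'E'
import pickle,numpy as np
from geo import *
t=pickle.load(open("im0.pkl","rb"))["top"];np.set_printoptions(precision=4,suppress=True)
h=(np.array([[177,342],[218,342],[205,552],[168,552]])+.5)/4-.5+[320,140]
b=(np.array([[120,105],[180,105],[152,473],[95,473],[280,117],[335,117],[305,487],[248,487]])+.5)/5-.5+[190,110]
H=toplane(t,h,.263);B=toplane(t,b,.045);print(H,'\n',B)
hm=H.mean(0);bm=B.mean(0)
dx=H[0]+H[1]-H[2]-H[3];print('h',hm,np.degrees(np.arctan2(dx[1],dx[0])))
dx=B[[0,1,4,5]].sum(0)-B[[2,3,6,7]].sum(0);ab=np.arctan2(dx[1],dx[0]);print('b',bm,np.degrees(ab))
# beam edges direction
for a in(ab,np.arctan2(*(H[0]+H[1]-H[2]-H[3])[[1,0]])):
    x=np.array([np.cos(a),np.sin(a)]);y=np.array([-x[1],x[0]]);v=bm[:2]-hm[:2]
    print('rel to handle along x,y',v@x,v@y,'stone now',hm[:2]+.22*x)
for z in (0,.25): print(z,toplane(t,[[214,253]],z))
E
```

```text
[[ 0.5089 -0.1459  0.263 ]
 [ 0.5086 -0.1706  0.263 ]
 [ 0.3835 -0.1592  0.263 ]
 [ 0.3838 -0.1371  0.263 ]] 
 [[0.8033 0.2562 0.045 ]
 [0.8028 0.2205 0.045 ]
 [0.5839 0.2373 0.045 ]
 [0.5844 0.2707 0.045 ]
 [0.7946 0.1612 0.045 ]
 [0.7941 0.1286 0.045 ]
 [0.5744 0.1478 0.045 ]
 [0.5749 0.1812 0.045 ]]
h [ 0.4462 -0.1532  0.263 ] -4.612737316769212
b [0.689  0.2004 0.045 ] -4.598922803911505
rel to handle along x,y 0.21372292360476713 0.3719610869160758 stone now [ 0.6655 -0.1708]
rel to handle along x,y 0.21363323432667758 0.3720126065674126 stone now [ 0.6655 -0.1709]
0 [[0.4411 0.263  0.    ]]
0.25 [[0.4466 0.2179 0.25  ]]
```

The handle is at about (0.446, -0.153), the beam is yawed by -4.6°, and the handle needs to travel about 0.372 m. I'll raise, align, and move over the handle.

Request:
apply_moves(xyz=[[0, 0, -0.12], [0, 0, -0.12], [0, 0, -0.12], [0.101, -0.1735, 0], [0.101, -0.1735, 0], [0.101, -0.1735, 0], [0.101, -0.1735, 0], [0.101, -0.1735, 0]], rot=[[0, 0, 0.122], [0, 0, 0.122], [0, 0, 0.122], [0, 0, 0], [0, 0, 0], [0, 0, 0], [0, 0, 0], [0, 0, 0]], hand=[1, 1, 1, 1, 1, 1, 1, 1], force=60)

```text
clock: 1.1
position: [0.3438, -0.3001, 0.339]
ee_rot: [-0.0, 0.999, -0.041, 0.0]
contact_force: [0.2, -1.0, 0.3]
width: 0.0855
gripper_force: 0.0
```

Request:
apply_moves(xyz=[[0.101, -0.1735, 0], [0.101, -0.1735, 0], [0.101, -0.1735, 0], [0, 0, 0], [0, 0, 0]], rot=[[0, 0, 0], [0, 0, 0], [0, 0, 0], [0, 0, 0], [0, 0, 0]], hand=[1, 1, 1, 1, 1])

```text
clock: 1.72
position: [0.446, -0.1538, 0.3389]
ee_rot: [0.0, 0.999, -0.04, -0.001]
contact_force: [-0.3, -0.3, 0.3]
width: 0.0854
gripper_force: 0.0
```

Request:
apply_moves(xyz=[[0, 0, 0.09], [0, 0, 0.09], [0, 0, 0.09], [0, 0, 0.09], [0, 0, 0], [0, 0, 0], [0, 0, 0], [0, 0, 0]], rot=[[0, 0, 0], [0, 0, 0], [0, 0, 0], [0, 0, 0], [0, 0, 0], [0, 0, 0], [0, 0, 0], [0, 0, 0]], hand=[1, 1, 1, 1, -1, -1, -1, -1], force=60)

```text
clock: 2.72
position: [0.447, -0.1548, 0.2328]
ee_rot: [0.001, 0.999, -0.041, 0.001]
contact_force: [-1.2, -2.1, 4.7]
width: 0.0233
gripper_force: 60.6
```

Run:
```python
from rig import status,get_image
import cv2,pickle
s=status.get_state();print({k:s[k] for k in("clock","position","contact_force","width","gripper_force")})
i=get_image("top");pickle.dump(i,open("im1.pkl","wb"))
cv2.imwrite("pics/t1.png",i["pixels"][:,:,::-1])
```

```text
{'clock': 2.725, 'position': array([ 0.44695758, -0.15476167,  0.23278732]), 'contact_force': array([-1.24427567, -2.10175077,  4.69235469]), 'width': 0.02325507999690232, 'gripper_force': 60.55081129074097}
```

View pics/t1.png

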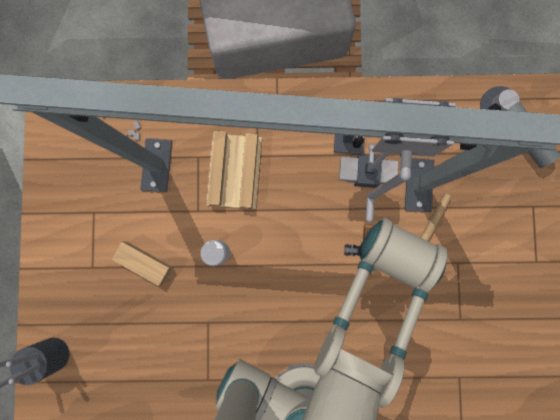

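Grasp is good (width 23 mm). In the top view the stone's two light patches at about (349,168) and (390,170) can be tracked. Next is a slow pull.

Request:
apply_moves(xyz=[[0, -0.027, 0], [0, -0.027, 0], [0, -0.027, 0], [0, -0.027, 0], [0, -0.027, 0], [0, -0.027, 0], [0, -0.027, 0], [0, -0.027, 0]], rot=[[0, 0, 0], [0, 0, 0], [0, 0, 0], [0, 0, 0], [0, 0, 0], [0, 0, 0], [0, 0, 0], [0, 0, 0]], hand=[-1, -1, -1, -1, -1, -1, -1, -1])

```text
clock: 3.78
position: [0.4528, -0.0905, 0.2328]
ee_rot: [0.002, 0.999, -0.041, 0.002]
contact_force: [0.2, -4.9, 6.1]
width: 0.0229
gripper_force: 60.7
```

```bash
cat > track.py <<'E'
import numpy as np,cv2,pickle
from geo import *
from rig import status,get_image
Yb=np.array([np.sin(np.radians(4.6)),np.cos(np.radians(4.6))]) # slide direction
Xb=np.array([Yb[1],-Yb[0]])
P0=np.array([.446,-.1535])  # handle centre at start
def stone(i,ret=False):
    """stone top patches -> coordinate (x,y) in slide frame relative to P0, at z=.193"""
    p=i["pixels"];hsv=cv2.cvtColor(p,cv2.COLOR_RGB2HSV)
    m=((hsv[...,1]<45)&(hsv[...,2]>125)).astype(np.uint8);m[:140]=0;m[200:]=0
    m[:,:180]=0;m[:,430:]=0
    n,l,s,c=cv2.connectedComponentsWithStats(m)
    k=[j for j in range(1,n) if 150<s[j,4]<900]
    if ret: print([(s[j].tolist(),c[j].round(1).tolist()) for j in range(1,n) if s[j,4]>40])
    if not k:return None
    lo=min(s[j,0] for j in k);hi=max(s[j,0]+s[j,2]-1 for j in k)
    w=toplane(i,[[lo,170],[hi,170]],.193)[:,:2]-P0
    return w@Yb
def watch(n):
    out=[]
    for _ in range(n):
        st=status.get_state();i=get_image("top");e=stone(i)
        h=(st["position"][:2]-P0)@Yb
        out.append((st["clock"],h,*(e if e is not None else(np.nan,)*2)))
    pickle.dump(i,open("last.pkl","wb"));return np.array(out)
E
python3 - <<'E'
from track import *
np.set_printoptions(precision=4,suppress=True)
for f in("im0.pkl","im1.pkl"):
    i=pickle.load(open(f,"rb"));i=i.get("top",i);print(stone(i,1))
print(watch(3));print(stone(pickle.load(open("last.pkl","rb")),1))
s=status.get_state();print(s["contact_force"],s["width"])
E
```

```text
[([369, 144, 6, 19, 82], [371.3, 152.9]), ([401, 151, 10, 29, 191], [406.0, 166.5]), ([339, 157, 19, 23, 393], [348.4, 168.1]), ([381, 160, 17, 22, 313], [388.7, 169.9])]
[ 0.0734 -0.11  ]
[([369, 144, 6, 19, 77], [371.1, 153.3]), ([400, 151, 10, 28, 176], [405.3, 166.6]), ([339, 157, 19, 23, 393], [348.3, 168.1]), ([381, 160, 17, 22, 311], [388.6, 169.8])]
[ 0.0734 -0.1075]
[[ 3.775   0.0634  0.0889 -0.0636]
 [ 3.825   0.0646  0.0889 -0.0636]
 [ 3.875   0.0646  0.0889 -0.0636]]
[([362, 149, 9, 28, 168], [366.4, 164.2]), ([333, 157, 19, 23, 379], [342.2, 167.8]), ([374, 159, 19, 24, 390], [383.2, 169.9])]
[ 0.0889 -0.0636]
[ 0.4938 -0.1487  5.8651] 0.022870740009483703
```

Request:
apply_moves(xyz=[[0, -0.025, 0], [0, -0.025, 0], [0, -0.025, 0], [0, -0.025, 0], [0, -0.025, 0], [0, -0.025, 0], [0, -0.025, 0], [0, -0.025, 0]], rot=[[0, 0, 0], [0, 0, 0], [0, 0, 0], [0, 0, 0], [0, 0, 0], [0, 0, 0], [0, 0, 0], [0, 0, 0]], hand=[-1, -1, -1, -1, -1, -1, -1, -1])

```text
clock: 4.92
position: [0.4582, -0.0309, 0.2328]
ee_rot: [0.002, 0.999, -0.041, 0.002]
contact_force: [1.1, -4.7, 5.5]
width: 0.0234
gripper_force: 60.7
```

```bash
cat > fix.py <<'E'
s=open('track.py').read()
a=s.index("    k=[j for");b=s.index("def watch")
s=s[:a]+'''    k=[j for j in range(1,n) if 150<s[j,4]<900 and s[j,2]>=14]
    if ret: print([(s[j].tolist(),c[j].round(1).tolist()) for j in range(1,n) if s[j,4]>40])
    if len(k)!=2:return None
    return (toplane(i,c[k],.193)[:,:2]-P0)@Yb
'''+s[b:]
open('track.py','w').write(s)
E
python3 fix.py
python3 - <<'E'
from track import *
np.set_printoptions(precision=4,suppress=True)
i=pickle.load(open("im1.pkl","rb"));print(stone(i))
w=watch(20);print(w);np.save("w1.npy",w);stone(pickle.load(open("last.pkl","rb")),1)
E
```

```text
[ 0.0496 -0.0548]
[[ 4.925   0.1232  0.1045 -0.0012]
 [ 4.975   0.1244  0.1151  0.0174]
 [ 5.025   0.1244  0.1443  0.0384]
 [ 5.075   0.1244  0.0719  0.1674]
 [ 5.125   0.1244  0.0853  0.1911]
 [ 5.175   0.1244  0.1062  0.214 ]
 [ 5.225   0.1244  0.1166  0.2344]
 [ 5.275   0.1244  0.251   0.1447]
 [ 5.325   0.1244  0.2633  0.1566]
 [ 5.375   0.1244  0.2702  0.1627]
 [ 5.425   0.1244  0.2712  0.1638]
 [ 5.475   0.1244  0.2661  0.1595]
 [ 5.525   0.1244  0.2563  0.1496]
 [ 5.575   0.1244  0.2411  0.1348]
 [ 5.625   0.1244  0.1104  0.2221]
 [ 5.675   0.1244  0.0939  0.2003]
 [ 5.725   0.1244  0.0774  0.1766]
 [ 5.775   0.1244  0.1531  0.0474]
 [ 5.825   0.1244  0.1316  0.0253]
 [ 5.875   0.1244  0.1093  0.006 ]]
[([316, 146, 20, 32, 379], [325.5, 164.0]), ([356, 157, 19, 24, 394], [365.2, 168.3])]
```

```bash
cat > plan.py <<'E'
from track import *
from scipy.optimize import least_squares
np.set_printoptions(precision=4,suppress=True)
LAG=.02;l=.40;LT=.367;TGT=.3723
def fit(w,free=True,c0=0.,w0=4.947):
    t=w[:,0];t0=t[-1]+.05;m=np.nanmean(w[:,2:],1)-w[-1,1];ok=~np.isnan(w[:,2])&(t>t[0]+.03)
    f=lambda p:(p[0]*np.cos(p[3]*(t-t0))+p[1]*np.sin(p[3]*(t-t0))+p[2]-m)[ok]
    pr=(lambda p:np.r_[f(p)*1000,(p[3]-w0)/.05,(p[2]-c0)/(.005 if free else .0007)])
    r=least_squares(pr,[.01,.01,c0,w0],loss='soft_l1');p=r.x
    print('A,B,c,om',p,'amp rad',np.hypot(p[0],p[1])/LT,'resid mm',np.abs(f(p)).mean()*1e3)
    return p[0]/LT,p[1]*p[3]/LT,p[2],p[3]   # theta,thetadot at t0
def resp(d,th,td,om,T):
    """theta,thetadot histories for rows d (m per 1/8 s) after LAG; velocity steps v -> dthetadot=-dv/l"""
    v=np.r_[0,d,0]/.125;dv=np.diff(v);tk=np.arange(len(dv))*.125+LAG
    a=th*np.cos(om*T)+td/om*np.sin(om*T);b=-th*om*np.sin(om*T)+td*np.cos(om*T)
    for k,x in zip(tk,dv):
        g=T>=k;a=a-g*x/l/om*np.sin(om*(T-k));b=b-g*x/l*np.cos(om*(T-k))
    return a,b
def plan(D,th,td,om,N,wmax=6):
    best=None;Te=np.array([N*.125+LAG+.001])
    for k in range(wmax+1):
        n=N-k;z=lambda x:np.r_[np.zeros(k),x]
        base=np.r_[np.concatenate(resp(z(np.zeros(n)),th,td,om,Te)),0]
        M=np.array([np.r_[np.concatenate(resp(z(e),0,0,om,Te)),1] for e in np.eye(n)]).T
        S=np.zeros((n+1,n));S[:n]+=np.eye(n);S[1:]-=np.eye(n);S=np.vstack([S,.3*np.eye(n)])
        Q=S.T@S;Qi=np.linalg.inv(Q);b=np.array([0,0,D])-base
        x=Qi@M.T@np.linalg.solve(M@Qi@M.T,b);x=z(x)
        T=np.arange(0,N*.125+.5,.01);a,_=resp(x,th,td,om,T)
        J=np.abs(a).max()+2*max(0,np.abs(x).max()-.05)*20+.3*np.abs(np.diff(np.r_[0,x,0])).max()/.02*.1
        if best is None or J<best[0]:best=(J,k,x,np.abs(a).max())
    J,k,x,am=best;s=np.round(-x/.3,3)
    print('wait',k,'max theta',am,'max row mm',np.abs(x).max()*1e3);print('tool-y shares',s.tolist(),'sum m',-.3*s.sum(),D)
    T=np.arange(N*.125+.05,N*.125+.06,.01);print('final',*[q[0] for q in resp(-.3*s,th,td,om,T)])
E
python3 - <<'E'
from plan import *
w=np.load("w1.npy");th,td,c,om=fit(w);print(th,td)
plan(TGT-c-w[-1,1],th,td,om,16)
E
```

```text
A,B,c,om [-0.079  -0.055  -0.0028  4.9183] amp rad 0.2622552928043352 resid mm 1.2443106396015318
-0.2151524228141924 -0.7375346975746903
wait 0 max theta 0.259574687213783 max row mm 40.17497188848221
tool-y shares [0.005, -0.005, -0.031, -0.067, -0.103, -0.128, -0.134, -0.118, -0.087, -0.051, -0.021, -0.006, -0.008, -0.02, -0.032, -0.03] sum m 0.25079999999999997 0.2506923159133179
final 0.0008817169047237589 -0.0005384951312631947
```

Request:
apply_moves(xyz=[[0, 0.005, 0], [0, -0.005, 0], [0, -0.031, 0], [0, -0.067, 0], [0, -0.103, 0], [0, -0.128, 0], [0, -0.134, 0], [0, -0.118, 0]], rot=[[0, 0, 0], [0, 0, 0], [0, 0, 0], [0, 0, 0], [0, 0, 0], [0, 0, 0], [0, 0, 0], [0, 0, 0]], hand=[-1, -1, -1, -1, -1, -1, -1, -1])

```text
clock: 6.92
position: [0.474, 0.1448, 0.2328]
ee_rot: [0.001, 0.999, -0.041, 0.004]
contact_force: [7.0, -3.9, 3.7]
width: 0.0235
gripper_force: 60.4
```

Request:
apply_moves(xyz=[[0, -0.087, 0], [0, -0.051, 0], [0, -0.021, 0], [0, -0.006, 0], [0, -0.008, 0], [0, -0.02, 0], [0, -0.032, 0], [0, -0.03, 0]], rot=[[0, 0, 0], [0, 0, 0], [0, 0, 0], [0, 0, 0], [0, 0, 0], [0, 0, 0], [0, 0, 0], [0, 0, 0]], hand=[-1, -1, -1, -1, -1, -1, -1, -1])

```text
clock: 7.92
position: [0.4809, 0.2199, 0.2328]
ee_rot: [0.001, 0.999, -0.041, 0.004]
contact_force: [7.4, -3.8, 3.4]
width: 0.0234
gripper_force: 60.5
```

Run:
```python
from plan import *
w=watch(26);np.save("w2.npy",w);print(w);i=pickle.load(open("last.pkl","rb"));stone(i,1)
cv2.imwrite("pics/t2.png",i["pixels"][:,:,::-1]);print(status.get_state()["contact_force"])
```

```text
[[7.925  0.375  0.4105 0.3053]
 [7.975  0.3764 0.4068 0.3015]
 [8.025  0.3764 0.4041 0.299 ]
 [8.075  0.3764 0.403  0.2977]
 [8.125  0.3764 0.4032 0.2979]
 [8.175  0.3764 0.4048 0.2997]
 [8.225  0.3764 0.4079 0.3026]
 [8.275  0.3764 0.4117 0.3069]
 [8.325  0.3764 0.4167 0.3117]
 [8.375  0.3764 0.4221 0.3176]
 [8.425  0.3764 0.428  0.3231]
 [8.475  0.3764 0.4335 0.3288]
 [8.525  0.3764 0.4387 0.3343]
 [8.575  0.3764 0.4416 0.3389]
 [8.625  0.3764 0.4434 0.3422]
 [8.675  0.3764    nan    nan]
 [8.725  0.3764    nan    nan]
 [8.775  0.3764    nan    nan]
 [8.825  0.3764 0.4436 0.3424]
 [8.875  0.3764 0.4416 0.3392]
 [8.925  0.3764 0.4389 0.3346]
 [8.975  0.3764 0.4338 0.3293]
 [9.025  0.3764 0.4283 0.3235]
 [9.075  0.3764 0.4228 0.318 ]
 [9.125  0.3764 0.4173 0.3123]
 [9.175  0.3764 0.4122 0.3072]]
[([180, 140, 8, 24, 151], [183.3, 151.7]), ([226, 140, 6, 12, 50], [228.0, 145.2]), ([201, 147, 17, 23, 339], [209.4, 158.0]), ([241, 149, 18, 24, 377], [249.5, 160.6]), ([213, 187, 6, 13, 59], [215.5, 194.1])]
[8.0379 0.855  1.9292]
```

View pics/t2.png

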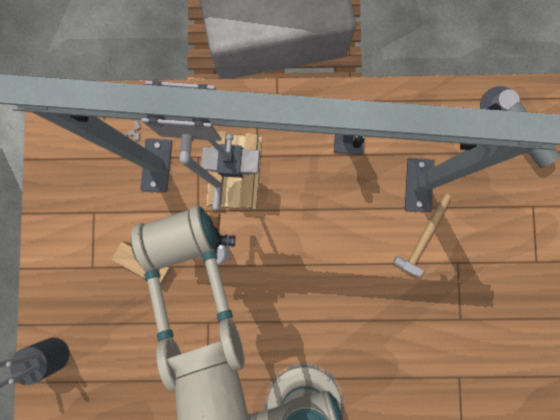

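The stone now hangs above the bearers with a residual swing of about ±20 mm. Its light patches are at (209,158) and (249,161), and the bearers are just under it. Next I'll cancel the residual.

Run:
```python
from plan import *
w=np.load("w2.npy");th,td,c,om=fit(w);print(th,td)
plan(TGT-c-w[-1,1],th,td,om,8,3)
plan(TGT-c-w[-1,1],th,td,om,16,3)
```

```text
A,B,c,om [-0.0178 -0.0146 -0.0029  4.9297] amp rad 0.06268636065149714 resid mm 0.2390185638122377
-0.0484384413274349 -0.196156565635176
wait 0 max theta 0.05329513816095958 max row mm 6.525280943696763
tool-y shares [0.019, 0.022, 0.012, -0.002, -0.013, -0.017, -0.013, -0.005] sum m -0.0008999999999999987 -0.0011457141162456441
final -0.0006329314831437269 0.00013069034334361324
wait 0 max theta 0.05932500054062993 max row mm 4.128685567332799
tool-y shares [0.005, 0.006, 0.002, -0.004, -0.01, -0.014, -0.013, -0.009, -0.001, 0.006, 0.011, 0.013, 0.01, 0.005, -0.001, -0.003] sum m -0.0008999999999999987 -0.0011457141162456441
final -0.00027629542041620074 -0.001268920592254457plan.py:6: RuntimeWarning: Mean of empty slice
  t=w[:,0];t0=t[-1]+.05;m=np.nanmean(w[:,2:],1)-w[-1,1];ok=~np.isnan(w[:,2])&(t>t[0]+.03)
```

Request:
apply_moves(xyz=[[0, 0.019, 0], [0, 0.022, 0], [0, 0.012, 0], [0, -0.002, 0], [0, -0.013, 0], [0, -0.017, 0], [0, -0.013, 0], [0, -0.005, 0]], rot=[[0, 0, 0], [0, 0, 0], [0, 0, 0], [0, 0, 0], [0, 0, 0], [0, 0, 0], [0, 0, 0], [0, 0, 0]], hand=[-1, -1, -1, -1, -1, -1, -1, -1])

```text
clock: 10.22
position: [0.4808, 0.219, 0.2328]
ee_rot: [0.0, 0.999, -0.041, 0.004]
contact_force: [7.9, -4.3, 3.2]
width: 0.0233
gripper_force: 60.5
```

Run:
```python
from plan import *
w=watch(26);np.save("w3.npy",w);print(w[::4]);i=pickle.load(open("last.pkl","rb"));stone(i,1)
th,td,c,om=fit(w);print(th,td)
plan(TGT-c-w[-1,1],th,td,om,8,3)
cv2.imwrite("pics/t3.png",cv2.resize(i["pixels"][110:230,180:280,::-1],(500,600),interpolation=cv2.INTER_CUBIC))
```

```text
[[10.225   0.3741  0.4237  0.3193]
 [10.425   0.3743  0.4233  0.3188]
 [10.625   0.3743  0.4232  0.3188]
 [10.825   0.3743  0.4238  0.3193]
 [11.025   0.3743  0.4245  0.32  ]
 [11.225   0.3743  0.4247  0.3201]
 [11.425   0.3743  0.4241  0.3194]]
[([180, 140, 10, 24, 157], [184.5, 151.9]), ([221, 140, 6, 12, 53], [223.4, 145.2]), ([197, 146, 17, 23, 319], [205.1, 156.6]), ([236, 149, 19, 23, 370], [244.9, 160.4]), ([214, 187, 6, 13, 60], [216.4, 194.2])]
A,B,c,om [-0.0002 -0.0007 -0.0027  4.9471] amp rad 0.0020290966845008048 resid mm 0.037901945758581544
-0.0005935223209537836 -0.009599068221616673
wait 3 max theta 0.0020289434535515232 max row mm 0.3514098936306483
tool-y shares [-0.0, -0.0, -0.0, 0.0, 0.0, -0.001, -0.001, -0.001] sum m 0.0009 0.0006728633782515092
final 0.0005224157717036288 0.0013987199306249552
```

View pics/t3.png

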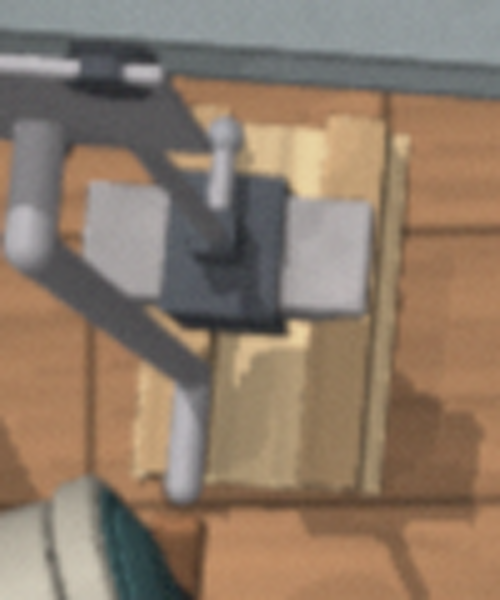

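The stone is almost still. Its top corners in the crop are (90,181), (372,202), (362,318) and (84,291). I'll check its centring in world coordinates, with the scene view as a cross-check.

Run:
```python
from plan import *
i=pickle.load(open("last.pkl","rb"))
u=(np.array([[90,181],[372,202],[362,318],[84,291]])+.5)/5-.5+[180,110]
S=toplane(i,u,.193);print(S,S.mean(0));bm=np.array([.689,.2004]);print('along,across',(S.mean(0)[:2]-bm)@Yb,(S.mean(0)[:2]-bm)@Xb)
j=get_image("scene");pickle.dump(j,open("sc.pkl","wb"))
C=proj(j,np.r_[bm,.193]);print('scene proj of target at stone top height',C)
x,y=190+100,130
cv2.imwrite("pics/s3.png",cv2.resize(j["pixels"][150:270,280:400,::-1],(600,600),interpolation=cv2.INTER_CUBIC))
xb=np.r_[Xb,0];yb=np.r_[Yb,0];b=np.r_[bm,.193]
q=np.array([b+sx*.03*xb+sy*.075*yb for sx,sy in((-1,-1),(-1,1),(1,1),(1,-1))]);print((proj(j,q)-[280,150]+.5)*5-.5)
q=np.array([np.r_[bm,.045]+sx*.11*xb+sy*.065*yb for sx,sy in((-1,-1),(-1,1),(1,1),(1,-1))]);print((proj(j,q)-[280,150]+.5)*5-.5)
```

```text
[[0.7248 0.2712 0.193 ]
 [0.7114 0.1237 0.193 ]
 [0.6504 0.1294 0.193 ]
 [0.6667 0.2742 0.193 ]] [0.6883 0.1996 0.193 ]
along,across -0.0008261195036386333 -0.0005880464043885828
scene proj of target at stone top height [[344.6968 185.6679]]
[[216.6053 219.0416]
 [359.7973  97.507 ]
 [431.6517 142.6064]
 [289.1889 268.061 ]]
[[122.3454 290.6028]
 [239.8382 191.1118]
 [485.8297 354.7235]
 [370.3555 465.7298]]
```

View pics/s3.png

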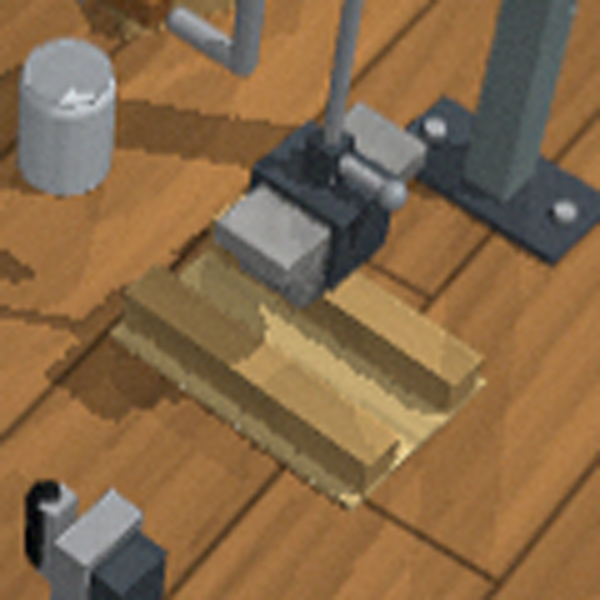

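The stone is centred within about 1 mm along and across the beam, and the scene view agrees: stone corner at (216,221), bearer corner at (123,290). Holding still now.

Request:
apply_moves(xyz=[[0, 0, 0], [0, 0, 0], [0, 0, 0], [0, 0, 0], [0, 0, 0], [0, 0, 0], [0, 0, 0], [0, 0, 0]], rot=[[0, 0, 0], [0, 0, 0], [0, 0, 0], [0, 0, 0], [0, 0, 0], [0, 0, 0], [0, 0, 0], [0, 0, 0]], hand=[-1, -1, -1, -1, -1, -1, -1, -1])

```text
clock: 12.58
position: [0.4808, 0.2192, 0.2328]
ee_rot: [0.0, 0.999, -0.041, 0.004]
contact_force: [7.1, -2.8, 3.2]
width: 0.023
gripper_force: 60.4
```

Request:
apply_moves(xyz=[[0, 0, 0], [0, 0, 0], [0, 0, 0], [0, 0, 0], [0, 0, 0], [0, 0, 0], [0, 0, 0], [0, 0, 0]], rot=[[0, 0, 0], [0, 0, 0], [0, 0, 0], [0, 0, 0], [0, 0, 0], [0, 0, 0], [0, 0, 0], [0, 0, 0]], hand=[-1, -1, -1, -1, -1, -1, -1, -1])

```text
clock: 13.58
position: [0.4808, 0.2192, 0.2328]
ee_rot: [0.0, 0.999, -0.041, 0.004]
contact_force: [7.8, -3.2, 3.3]
width: 0.0233
gripper_force: 60.4
```

Request:
apply_moves(xyz=[[0, 0, 0], [0, 0, 0], [0, 0, 0], [0, 0, 0], [0, 0, 0], [0, 0, 0], [0, 0, 0], [0, 0, 0]], rot=[[0, 0, 0], [0, 0, 0], [0, 0, 0], [0, 0, 0], [0, 0, 0], [0, 0, 0], [0, 0, 0], [0, 0, 0]], hand=[-1, -1, -1, -1, -1, -1, -1, -1])

```text
clock: 14.58
position: [0.4808, 0.2192, 0.2328]
ee_rot: [0.0, 0.999, -0.041, 0.004]
contact_force: [6.7, -2.5, 3.3]
width: 0.0233
gripper_force: 60.4
```

Request:
apply_moves(xyz=[[0, 0, 0], [0, 0, 0], [0, 0, 0], [0, 0, 0], [0, 0, 0], [0, 0, 0], [0, 0, 0], [0, 0, 0]], rot=[[0, 0, 0], [0, 0, 0], [0, 0, 0], [0, 0, 0], [0, 0, 0], [0, 0, 0], [0, 0, 0], [0, 0, 0]], hand=[-1, -1, -1, -1, -1, -1, -1, -1])

```text
clock: 15.58
position: [0.4808, 0.2192, 0.2328]
ee_rot: [0.0, 0.999, -0.041, 0.004]
contact_force: [6.8, -1.8, 3.3]
width: 0.023
gripper_force: 60.4
```

Request:
apply_moves(xyz=[[0, 0, 0], [0, 0, 0], [0, 0, 0], [0, 0, 0], [0, 0, 0], [0, 0, 0], [0, 0, 0], [0, 0, 0]], rot=[[0, 0, 0], [0, 0, 0], [0, 0, 0], [0, 0, 0], [0, 0, 0], [0, 0, 0], [0, 0, 0], [0, 0, 0]], hand=[0.2, 1, 1, 1, 1, 1, 1, 1])

```text
clock: 16.58
position: [0.4769, 0.2197, 0.2313]
ee_rot: [0.0, 0.999, -0.041, 0.0]
contact_force: [-0.1, -0.6, 0.1]
width: 0.0853
gripper_force: 0.0
```

Run:
```python
from plan import *
w=watch(6);print(w);s=status.get_state();print(s["contact_force"],s["width"],s["position"])
```

```text
[[16.575   0.3745  0.4237  0.3191]
 [16.625   0.3745  0.4236  0.3191]
 [16.675   0.3744  0.4233  0.319 ]
 [16.725   0.3745  0.4233  0.3188]
 [16.775   0.3745  0.4232  0.3187]
 [16.825   0.3744  0.4232  0.3187]]
[-0.2146  0.219  -0.1781] 0.08544003387545705 [0.4769 0.2197 0.2312]
```

Released cleanly and the stone is still. I'll retreat straight up and let it settle.

Request:
apply_moves(xyz=[[0, 0, -0.06], [0, 0, -0.09], [0, 0, -0.09], [0, 0, -0.09], [0, 0, 0], [0, 0, 0], [0, 0, 0], [0, 0, 0]], rot=[[0, 0, 0], [0, 0, 0], [0, 0, 0], [0, 0, 0], [0, 0, 0], [0, 0, 0], [0, 0, 0], [0, 0, 0]], hand=[1, 1, 1, 1, 1, 1, 1, 1])

```text
clock: 17.88
position: [0.4765, 0.2196, 0.3293]
ee_rot: [0.0, 0.999, -0.041, -0.001]
contact_force: [0.3, 0.5, -0.1]
width: 0.0849
gripper_force: 0.0
```

Run:
```python
from plan import *
w=watch(20);print(w[::3]);s=status.get_state();print(s["contact_force"])
from rig import job
m=np.nanmean(w[:,2:],1)
if np.nanmax(abs(m-TGT))<.008 and np.ptp(m)<.008: print(job.sign_off())
```

```text
[[17.875   0.3743  0.4235  0.3191]
 [18.025   0.3744  0.4233  0.3189]
 [18.175   0.3745  0.4232  0.3187]
 [18.325   0.3745  0.4235  0.3189]
 [18.475   0.3745  0.424   0.3196]
 [18.625   0.3745  0.4244  0.3198]
 [18.775   0.3745  0.4246  0.32  ]]
[-0.865  -0.6572 -0.1316]
the job is handed in; nothing more can be done
None
```

The job is handed in at about 19 s: the stone snapped out of the catch, hung still within about 1 mm of the bearers' middle (by the camera) for over five seconds, and was still hanging quietly there after I let go of the handle and moved the arm clear; no verdict came back.

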